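# Close the seed tin with its nested lids, then lift the outer lid off alone

### The job

Stand the drying cartridge upright in the ring inside the seed tin and let go, then carry the two nested lids over together by the inner lid's stem, lower them gently until the inner lid is fully home on the tin with the outer lid still over it, and let go. Then, so that it can be labelled, take the outer lid by its collar and lift it off alone, without lifting or shifting the inner lid, and finish while still holding the outer lid in the gripper, in the air, its lower edge higher than the tip of the inner lid's stem. Do not push the tin away or disturb the potted plant, bowl and mouse.

Things in the scene. Friction and masses are not known exactly. Their poses are not given: they have to be found in the camera images.
- tin: Loose open steel tin, 0.8 kg, 100 mm outside diameter, 40 mm high, mouth 93 mm inside, floor 5 mm thick. Origin: centre of its underside; z up. Concentric on its floor is a grey plastic ring, 39 mm outside and 27 mm inside diameter, top 25 mm above the origin, bore down to the tin's floor (5 mm above the origin).
- cartridge: Drying cartridge: upright white cylinder with a thin grey band near its top, 24 mm diameter, 65 mm tall, foot chamfered 2 mm, 0.04 kg; starts standing on the desk. Origin: centre of its foot; z up along it. Home in the ring, its origin is 5 mm above the tin's and its top 30 mm above the tin's rim.
- inner_lid: White inner lid, 0.25 kg, starts on the desk. Origin: centre of underside. Up from there: spigot 0-10 mm, 88 mm dia (84 at foot), enters the tin; flange 10-14, 100 dia, rests on tin's rim; hood 14-50, 80 dia, hollow (74 dia up to 46); wooden stem 50-108, 16 dia, loose in the outer lid's hole, 27 above its collar: lifting it lifts both. Home: origin 30 above tin's.
- outer_lid: Steel outer lid, 0.15 kg, rests unlocked on the inner lid's hood, origin 4 mm above the inner lid's. Origin: centre of its lower edge; z up. Skirt 0-46 mm, 114 mm outside, 108 inside dia; flat top 46-49; on it a central round collar 49-77, 34 outside, 22 inside dia, open right through, stem inside. Lifts straight off by the collar; clear of the stem after 62 mm.
- plant_pot: Bystander: terracotta pot with a small succulent, 92 mm diameter, leaves about 60 mm out from its axis, about 150 mm high, origin: centre of its underside.
- bowl: Bystander: wooden bowl, 120 mm diameter, 45 mm high, origin: centre of its underside.
- mouse: Bystander: grey computer mouse, 105 x 60 x 26 mm, origin: centre of its underside.
Things that resemble listed ones, but are neither listed nor needed, are in the scene too. What is shaped like the outer_lid but purple or yellow is not meant.

How it is judged:
On the way, in this order (a step that is already met when the one before it is completed fails the run):
1. the cartridge stands upright in the tin's ring, down on the floor, let go (horizontal distance between cartridge and tin below 0.006 m and z of cartridge in the frame of tin between 0.002 and 0.009 m and angle between cartridge's own z axis and vertical below 0.15 rad and contact force between the fingers and cartridge below 0.2 N), for 0.2 s.
2. both lids, still nested, sit fully home on the tin over the standing cartridge, let go (horizontal distance between each of cartridge, inner_lid and tin below 0.006 m and z of cartridge in the frame of tin between 0.002 and 0.009 m and angle between cartridge's own z axis and vertical below 0.15 rad and z of inner_lid in the frame of tin between 0.027 and 0.0335 m and angle between inner_lid's own z axis and vertical below 0.06 rad and z of outer_lid in the frame of inner_lid below 0.008 m and contact force between the fingers and inner_lid below 0.2 N and contact force between the fingers and outer_lid below 0.2 N), for 0.2 s.
At the end, for the whole second after the job is handed in: Gripper holds the outer lid still, touching nothing else, lower edge 138 mm or more above the tin's underside. Inner lid untouched and home on the tin (within 6 mm of centre and 3.5 mm of height, tilt under 0.06 rad); cartridge still stands in the ring (6 mm, tilt under 0.15 rad) (horizontal distance between each of cartridge, inner_lid and tin below 0.006 m and z of cartridge in the frame of tin between 0.002 and 0.009 m and angle between cartridge's own z axis and vertical below 0.15 rad and z of inner_lid in the frame of tin between 0.027 and 0.0335 m and angle between inner_lid's own z axis and vertical below 0.06 rad and z of outer_lid in the frame of tin above 0.138 m and contact force between the fingers and outer_lid above 1 N and contact force between outer_lid and inner_lid below 0.05 N and contact force between outer_lid and tin below 0.05 N and contact force between outer_lid and table below 0.05 N and contact force between outer_lid and bowl below 0.05 N and contact force between outer_lid and plant_pot below 0.05 N and contact force between outer_lid and mouse below 0.05 N and contact force between the fingers and inner_lid below 0.2 N and contact force between the fingers and tin below 0.2 N and linear speed of outer_lid below 0.03 m/s and linear speed of inner_lid below 0.02 m/s); the arm keeps its last pose, push and grip.
It fails at once if the outer lid comes off the inner lid (by 15 mm) while the inner lid is not home on the tin, or the inner lid is lifted or shifted with it (z of outer_lid in the frame of inner_lid above 0.019 m and not (horizontal distance between inner_lid and tin below 0.006 m and z of inner_lid in the frame of tin between 0.027 and 0.0335 m and angle between inner_lid's own z axis and vertical below 0.06 rad)).
It fails at once if the lids are slammed or pressed hard onto the tin (over 40 N) (contact force between inner_lid and tin above 40 N).
It fails at once if the tin is pushed away by over 20 mm (distance of tin from where it was at the start of the episode above 0.02 m).
It fails at once if a bystander is moved by over 20 mm (distance of any of plant_pot, bowl, mouse from where it was at the start of the episode above 0.02 m).
It also fails if it takes over 72 s, if anything falls off the work surface, if the arm or the gripper's body presses on something with over 40 N, if the wrist force passes 120 N, or if a joint passes its speed limit or range.

### The arm

A 6-joint arm with a two-finger parallel gripper is mounted at the origin on the work surface. World frame = base frame: x ahead of the robot, y to its left, z up, the work surface at z = 0. Lengths are in m, angles in rad, forces in N, time in s.
With the tool pointing down it reaches from about 0.35 to 1 m from the base axis. Payload 7.1 kg.
Tool frame: the origin (TCP) lies midway between the tips of the shut fingers; the grasp point (between the pads) lies 19 mm behind it; z points along the fingers, y is the line along which they close (so a half turn about z gives the same grasp; the last joint's range is limited). The gripper opens to 85 mm and grips with 20 to 120 N. Pads are 22 mm wide; open, the fingers measure 114 mm over their backs; the gripper's body (76 mm by 85 mm) begins 54 mm behind the grasp point. The pads swing forward as they close: fully open they stand 13 mm farther back than shut.
Start: joints at [-1.147, 0.423, 1.63, -0, 1.089, -0.019], TCP at [0.268, -0.565, 0.231] pointing down, gripper open.
Joint ranges: [-3, 3], [-0.9, 2.11], [0.09, 2.58], [-1.31, 4.45], [0.11, 2.69], [-2.54, 2.54]. Speed limits (rad/s): [2.39, 2.39, 3.01, 3.14, 3.14, 3.14].

### API

Orientations are given as a unit quaternion [x, y, z, w].
In Python, from cell import manip, cams, job gives the robot as it stands.
- The arm moves only by the tool apply_moves, never from a script. Its argument "steps" is a list of rows, each a list of 2 entries, a list of its own where there are three numbers: the shift along the tool's x, y, z scaled (see below), then the turn about the tool's z scaled (see below). In form: [[[tx, ty, tz], yaw], ...]. A call has 1 to 5 rows; each row shifts and turns the commanded pose from where the row before left it, along the tool's axes as they then stand; what a row does not reach is not made up. The controller multiplies each number of a shift by 0.025 m and each number of a turn by 5 degrees. A row lasts 1/12 s, in which the tool goes at most 41.7 mm and 7.16 degrees, less where a joint would pass 70% of its speed; a pose out of reach is approached as far as the arm can. A call with a number of a shift or a turn outside -1 to 1 is refused whole. A call with a gripper value outside its range is refused whole. "hand" is the opening, from 0 (shut) to 1 (fully open), set as the call begins (left out, the last holds). The fingers move at their own pace and stop on an object; "squeeze" is the grip in N (left out, the last holds). Time passes only in rows, so rows that do not move let the fingers close. It gives the time, the measured TCP pose, the force, the opening and the grip force at its end, in the units of the state.
- manip.read_state(): the state, without advancing time (a new reading comes with each control period).
- cams.capture(name): name is "side" or "top"; returns (picture, depth): 400x640x3 uint8, blue, green, red; 400x640 float32, m along the optical axis (not along the pixel's ray), 0 where there is no reading.
- cams.camera_info(name): a dict with "K" (3x3 intrinsics, pixels), "k1" (the pictures are not rectified: a ray, as slopes to the right and down, at radius r is drawn at 1 + k1 r^2 times it, then the intrinsics apply), "R" (3x3) and "t" (3): a world point X has camera coordinates R X + t. Camera axes: x right, y down, z forward; pixel columns grow to the right and rows downward; lengths in m; the calibration is good to about 2 mm. A picture is of the moment at which its call begins. camera_info takes no time and is no camera call.
- job.close_job(): hands the job in; it is judged then, once.
The state is a dict: "t": time; "qpos": joint angles; "joint_velocities": joint speeds; "joint_efforts": joint torques, N m; "position": TCP position; "tcp_rot": TCP orientation; "contact_force": force on the tool from outside, world axes, zero at the start; "torque": the same for the moment, N m; "grip_width": opening from 0.0 (shut) to 1.0 (fully open); "finger_force": force on a finger pad.
Only numpy, scipy, OpenCV 4.12 (cv2) and the standard library are available. Lean on these libraries where they do the work, as an engineer would, in place of code of your own. Each camera call takes 0.05 s, during which the arm holds its last target. There are 200 camera calls.

## Working session

There is one attempt and no reset: what is moved stays moved. The work goes in short steps, Python scripts to look and compute and a tool call to move; the robot and the scene stay as the last step left them, time stands still between calls to the robot, and variables do not carry over. Pictures are saved under pics/ and viewed, at most 10 in all, crops included, and the job is handed in when it is done.

Besides the shell and the picture viewer there is one more tool, called by a JSON object that holds its "name" and its "arguments", one argument or row to a line. apply_moves: Moves the arm, as the interface text tells. Its arguments: {"type":"object","properties":{"steps":{"type":"array"},"hand":{"type":"number"},"squeeze":{"type":"number"}},"required":["steps"]}

```bash
mkdir -p pics; ls
cat > h.py <<'E'
import numpy as np, cv2
from cell import manip, cams, job
def shot(name, fn=None):
    p,d=cams.capture(name)
    if fn: cv2.imwrite('pics/'+fn,p)
    return p,d
def rays(name,uv):
    c=cams.camera_info(name);K=np.array(c['K']);R=np.array(c['R']);t=np.array(c['t']);k=c['k1']
    uv=np.atleast_2d(np.asarray(uv,float))
    D=np.stack([(uv[:,0]-K[0,2])/K[0,0],(uv[:,1]-K[1,2])/K[1,1]],1)
    s=D.copy()
    for _ in range(20): s=D/(1+k*(s**2).sum(1,keepdims=True))
    return -R.T@t, np.c_[s,np.ones(len(s))], R, t
def plane(name,uv,z):
    o,s,R,t=rays(name,uv); w=s@R
    return o+w*((z-o[2])/w[:,2])[:,None]
def deproj(name,uv,d):
    o,s,R,t=rays(name,uv); return o+(s*np.asarray(d).reshape(-1,1))@R
def cloud(name,d):
    v,u=np.mgrid[:400,:640]; P=deproj(name,np.c_[u.ravel(),v.ravel()],d.ravel()).reshape(400,640,3)
    P[d<=0]=np.nan; return P
E
python3 - <<'E'
from h import *
for n in('top','side'):
    p,d=shot(n,n+'0.png'); np.savez(n+'0.npz',p=p,d=d); c=cams.camera_info(n); print(n,c['K'],c['k1'],-np.array(c['R']).T@np.array(c['t']))
print(manip.read_state())
E
```

```text
pics
top [[490.5228158    0.         313.13274819]
 [  0.         490.5228158  205.1937209 ]
 [  0.           0.           1.        ]] -0.15590587627661778 [0.32072351 0.02996403 1.37779413]
side [[488.02640143   0.         320.82467321]
 [  0.         488.02640143 198.4299841 ]
 [  0.           0.           1.        ]] 0.023403786753216426 [ 0.34581589 -1.04133754  0.68131856]
{'t': 0.1, 'qpos': array([-1.14702451e+00,  4.23774566e-01,  1.63063333e+00, -3.15563854e-05,
        1.08862360e+00, -1.90149139e-02]), 'joint_velocities': array([-1.54161518e-03, -2.55822275e-03, -8.64959970e-04,  7.31809592e-05,
        1.39723211e-04,  1.00962107e-03]), 'joint_efforts': array([ 4.62304627e-05, -5.58423042e+01, -2.82445532e+01,  6.01634966e-06,
        2.97480248e-03, -1.12809329e-05]), 'position': array([ 0.26758258, -0.5642533 ,  0.23060934]), 'tcp_rot': array([ 9.75590567e-01,  2.19596282e-01, -1.58292821e-04, -7.01932127e-04]), 'contact_force': array([ 0.11252366, -0.7106513 , -0.80611828]), 'torque': array([-0.02958614,  0.00279712,  0.03645316]), 'finger_force': 0.0, 'grip_width': 1.0041460739481873}
```

View pics/top0.png

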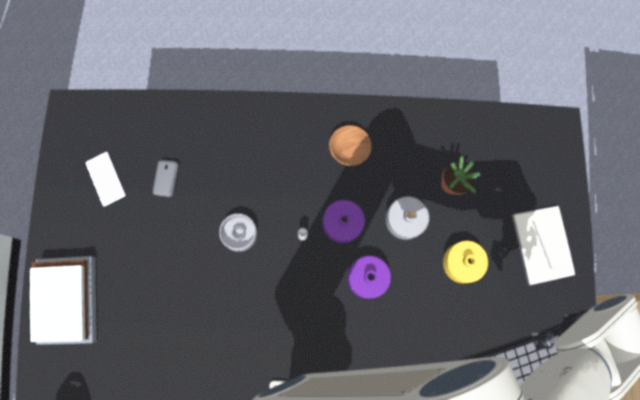

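View pics/side0.png

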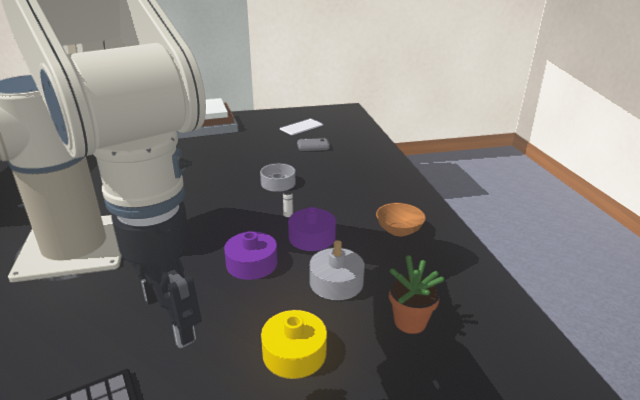

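The top view shows the tin at (238,232), the cartridge at (302,234), and the nested lids at (408,217) with the stem at (411,215). The bowl is at (350,146), the plant at (459,178) and the mouse at (165,178). The lookalikes are at (344,221), (370,277) and (466,262). The side view agrees.

```bash
cat > m.py <<'E'
from h import *
from scipy.optimize import least_squares
T=np.load('top0.npz');S=np.load('side0.npz')
def circ(P):
    f=lambda q:np.hypot(P[:,0]-q[0],P[:,1]-q[1])-q[2]
    r=least_squares(f,[*P[:,:2].mean(0),.05],loss='soft_l1',f_scale=.001);return r.x
PT=cloud('top',T['d']);PS=cloud('side',S['d'])
# rough by depth blobs per known pixel neighbourhood
for n,(u,v) in dict(tin=(238,232),cart=(302,234),lid=(408,217),bowl=(350,146),plant=(456,180),mouse=(165,178),pA=(344,221),pB=(370,277),yel=(466,262)).items():
    W=PT[max(v-28,0):v+28,u-28:u+28].reshape(-1,3);W=W[W[:,2]>.012]
    print(n,'top z max',np.nanmax(W[:,2]).round(3),'mean',W.mean(0).round(3),len(W))
for n,P,z0,z1,r in (('tin',PT,.033,.046,.07),('lid',PT,.044,.06,.07),('collar',PT,.065,.09,.07),('stem',PT,.095,.12,.07),('cart',PT,.055,.075,.03)):
    pass
for nm,I,P in(('top',T['p'],PT),('side',S['p'],PS)):
    z=P[...,2]
    print(nm,'table z',np.nanmedian(z[200:230,250:280]).round(4))
E
python3 m.py
```

```text
tin top z max 0.045 mean [0.513 0.212 0.03 ] 361
cart top z max 0.067 mean [ 0.531 -0.012  0.047] 223
lid top z max 0.113 mean [ 0.56  -0.257  0.053] 1398
bowl top z max 0.05 mean [ 0.777 -0.1    0.029] 862
plant top z max 0.148 mean [ 0.671 -0.398  0.09 ] 846
mouse top z max 0.036 mean [0.661 0.431 0.024] 716
pA top z max 0.081 mean [ 0.546 -0.081  0.049] 1343
pB top z max 0.082 mean [ 0.394 -0.152  0.05 ] 1373
yel top z max 0.081 mean [ 0.441 -0.423  0.048] 1380
top table z -0.0006
side table z 0.0
```

```bash
cat > m2.py <<'E'
from m import *
def near(P,c,r): return np.hypot(P[...,0]-c[0],P[...,1]-c[1])<r
for nm,P in(('top',PT),('side',PS)):
  for n,c,r,z0,z1 in (('tinrim',(.513,.216),.065,.034,.046),('lidflat',(.558,-.245),.075,.048,.058),('collar',(.558,-.245),.04,.072,.086),('stem',(.558,-.245),.04,.1,.115),('cart',(.531,.035),.04,.058,.07),('cartall',(.531,.035),.04,.015,.07)):
    q=P[near(P,c,r)&(P[...,2]>z0)&(P[...,2]<z1)]
    if len(q)>5:
        h=cv2.minEnclosingCircle(q[:,:2].astype(np.float32))
        print(nm,n,len(q),'mean',q.mean(0).round(4),'minC',np.round(h[0],4),round(h[1],4),'fit',circ(q).round(4))
def mask(I,P,n,box,z):
    x0,y0,x1,y1=box; H=cv2.cvtColor(I,cv2.COLOR_BGR2HSV)[y0:y1,x0:x1]
    m=((H[...,2]>75)&(H[...,1]<90)).astype(np.uint8)
    cs=max(cv2.findContours(m,0,cv2.CHAIN_APPROX_NONE)[0],key=cv2.contourArea)[:,0]+[x0,y0]
    X=plane(P,cs,z); print(P,n,len(cs),circ(X).round(4), 'minC',cv2.minEnclosingCircle(X[:,:2].astype(np.float32)))
mask(T['p'],'top','tin',(205,200,272,265),.04)
mask(T['p'],'top','lid',(380,190,437,246),.053)
mask(T['p'],'top','cart',(290,222,315,245),.065)
E
python3 m2.py|grep -v max
python3 - <<'E'
import numpy as np,cv2
T=np.load('top0.npz')['p'];S=np.load('side0.npz')['p']
a=cv2.resize(T[185:265,200:440],None,fx=3.2,fy=3.2,interpolation=2);b=cv2.resize(S[155:300,250:430],(768,300+18*0),interpolation=2)
b=cv2.resize(S[155:300,250:430],None,fx=2.2,fy=2.2,interpolation=2); b=cv2.copyMakeBorder(b,0,0,0,768-b.shape[1],0)
cv2.imwrite('pics/crop.png',np.vstack([a,b]))
E
```

```text
top table z -0.0006
side table z 0.0
top tinrim 154 mean [0.5103 0.2105 0.0387] minC [0.5098 0.2114] 0.0508 fit [0.5103 0.2104 0.0479]
top lidflat 1046 mean [ 0.5625 -0.2599  0.0522] minC [ 0.5626 -0.2612] 0.0581 fit [ 0.5637 -0.2616  0.0426]
top collar 71 mean [ 0.5605 -0.2593  0.0789] minC [ 0.5636 -0.2615] 0.0175 fit [ 0.5633 -0.2618  0.0145]
top stem 30 mean [ 0.5624 -0.2606  0.1064] minC [ 0.5623 -0.2611] 0.0077 fit [ 0.5625 -0.2609  0.006 ]
top cart 11 mean [0.5067 0.0287 0.0611] minC [0.5087 0.0297] 0.012 fit [0.5078 0.0301 0.0104]
top cartall 76 mean [0.508  0.0302 0.0511] minC [0.5093 0.0305] 0.0123 fit [0.5078 0.0303 0.0094]
side tinrim 170 mean [0.5094 0.2095 0.0378] minC [0.5082 0.2093] 0.0543 fit [0.5113 0.2103 0.0484]
side lidflat 1255 mean [ 0.5622 -0.2707  0.0528] minC [ 0.5644 -0.2618] 0.0579 fit [ 0.5653 -0.2594  0.0439]
side collar 141 mean [ 0.5631 -0.2671  0.0789] minC [ 0.5649 -0.2621] 0.0179 fit [ 0.5647 -0.2621  0.0138]
side stem 43 mean [ 0.564  -0.2638  0.1064] minC [ 0.5658 -0.261 ] 0.0096 fit [ 0.5647 -0.2625  0.0058]
side cart 26 mean [0.51   0.0233 0.0618] minC [0.5097 0.0269] 0.0107 fit [0.5106 0.0304 0.0102]
side cartall 156 mean [0.509  0.024  0.0411] minC [0.5089 0.0309] 0.0151 fit [0.5108 0.0319 0.0112]
top tin 114 [0.5079 0.2099 0.0547] minC ((0.5082758069038391, 0.2091427743434906), 0.05776393413543701)
top lid 126 [ 0.5589 -0.2584  0.0627] minC ((0.559147834777832, -0.257925808429718), 0.0669851154088974)
top cart 38 [0.5057 0.0328 0.017 ] minC ((0.5050985217094421, 0.03320922330021858), 0.019589541479945183)
```

View pics/crop.png

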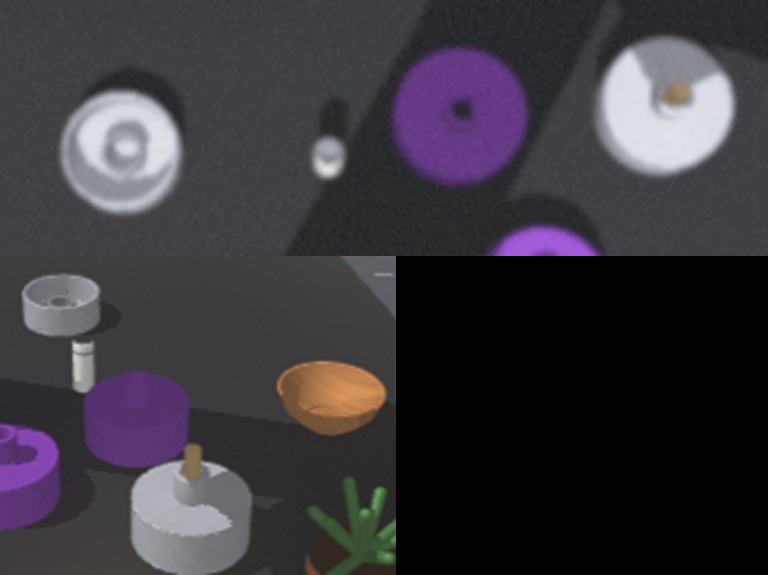

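Measured positions: tin (0.5105, 0.2105), cartridge (0.509, 0.030), and lid and stem (0.5635, -0.261). Heights and radii match the given sizes. I'll turn the tool so it closes along x, then move above the cartridge.

{"name": "apply_moves", "arguments": {
  "steps": [
    [[0,0,0],-1],
    [[0,0,0],-1],
    [[0,0,0],-1],
    [[0,0,0],-1],
    [[0,0,0],-1]
  ],
  "hand": 0.6,
  "squeeze": 30
}}

```text
t: 0.52
position: [0.2677, -0.5644, 0.2308]
tcp_rot: [0.904, 0.427, 0.0, -0.0]
contact_force: [-0.6, 0.3, -0.4]
grip_width: 0.597
finger_force: 0.0
```

{"name": "apply_moves", "arguments": {
  "steps": [
    [[0,0,0],-1],
    [[0,0,0],-1],
    [[0,0,0],-1],
    [[0,0,0],-1],
    [[0,0,0],-1]
  ]
}}

```text
t: 0.93
position: [0.2677, -0.5644, 0.2308]
tcp_rot: [0.79, 0.613, 0.0, -0.0]
contact_force: [0.0, -0.2, 0.6]
grip_width: 0.599
finger_force: 0.0
```

{"name": "apply_moves", "arguments": {
  "steps": [
    [[0,0,0],-1],
    [[0,0,0],-1],
    [[0,0,0],-0.92],
    [[0.5,0.2,0],0],
    [[1,0.4,0],0]
  ]
}}

```text
t: 1.35
position: [0.2824, -0.5279, 0.2309]
tcp_rot: [0.709, 0.705, -0.0, 0.0]
contact_force: [0.2, 0.0, 0.5]
grip_width: 0.601
finger_force: 0.0
```

{"name": "apply_moves", "arguments": {
  "steps": [
    [[1,0.4,0],0],
    [[1,0.4,0],0],
    [[1,0.4,0],0],
    [[1,0.4,0],0],
    [[1,0.4,0],0]
  ]
}}

```text
t: 1.77
position: [0.333, -0.3999, 0.2311]
tcp_rot: [0.708, 0.706, 0.0, -0.0]
contact_force: [0.7, -1.0, 0.1]
grip_width: 0.602
finger_force: 0.0
```

{"name": "apply_moves", "arguments": {
  "steps": [
    [[1,0.4,0],0],
    [[1,0.4,0],0],
    [[1,0.4,0],0],
    [[1,0.4,0],0],
    [[1,0.4,0],0]
  ]
}}

```text
t: 2.18
position: [0.3828, -0.275, 0.2311]
tcp_rot: [0.708, 0.706, 0.0, -0.0]
contact_force: [1.0, -0.4, 0.1]
grip_width: 0.599
finger_force: 0.0
```

{"name": "apply_moves", "arguments": {
  "steps": [
    [[1,0.4,0],0],
    [[1,0.4,0],0],
    [[1,0.4,0],0],
    [[1,0.4,0],0],
    [[1,0.4,0],0]
  ]
}}

```text
t: 2.6
position: [0.4326, -0.1502, 0.2312]
tcp_rot: [0.708, 0.706, -0.0, -0.0]
contact_force: [-0.2, -0.2, -0.9]
grip_width: 0.6
finger_force: 0.0
```

{"name": "apply_moves", "arguments": {
  "steps": [
    [[1,0.4,0],0],
    [[1,0.4,0],0],
    [[1,0.4,0],0],
    [[1,0.4,0],0],
    [[1,0.4,0],0]
  ]
}}

```text
t: 3.02
position: [0.4825, -0.0253, 0.2312]
tcp_rot: [0.708, 0.706, -0.0, -0.0]
contact_force: [0.0, -0.3, -0.5]
grip_width: 0.599
finger_force: 0.0
```

{"name": "apply_moves", "arguments": {
  "steps": [
    [[1,0.4,0],0],
    [[1,0.4,0],0],
    [[0.25,0.1,0],0],
    [[0,0,0],0],
    [[0,0,0],0]
  ]
}}

```text
t: 3.43
position: [0.5047, 0.0291, 0.231]
tcp_rot: [0.707, 0.707, -0.0, -0.0]
contact_force: [0.1, 0.7, 0.1]
grip_width: 0.602
finger_force: 0.0
```

{"name": "apply_moves", "arguments": {
  "steps": [
    [[0.05,0.17,1],0],
    [[0,0,1],0],
    [[0,0,1],0],
    [[0,0,1],0],
    [[0,0,1],0]
  ]
}}

```text
t: 3.85
position: [0.509, 0.0288, 0.1054]
tcp_rot: [0.708, 0.706, -0.0, 0.0]
contact_force: [0.8, 0.8, 0.2]
grip_width: 0.597
finger_force: 0.0
```

{"name": "apply_moves", "arguments": {
  "steps": [
    [[0,0,1],0],
    [[0,0,1],0],
    [[0,0,0.75],0],
    [[0,0,0],0],
    [[0,0,0],0]
  ]
}}

```text
t: 4.27
position: [0.5086, 0.0292, 0.0371]
tcp_rot: [0.708, 0.706, -0.001, -0.001]
contact_force: [0.5, -0.3, 0.5]
grip_width: 0.602
finger_force: 0.0
```

{"name": "apply_moves", "arguments": {
  "steps": [
    [[0,0,0],0],
    [[0,0,0],0],
    [[0,0,0],0],
    [[0,0,0],0],
    [[0,0,0],0]
  ],
  "hand": 0
}}

```text
t: 4.68
position: [0.5108, 0.0301, 0.0391]
tcp_rot: [0.707, 0.707, 0.001, 0.001]
contact_force: [-1.2, -2.5, 7.9]
grip_width: 0.265
finger_force: 29.6
```

{"name": "apply_moves", "arguments": {
  "steps": [
    [[0,0,0],0],
    [[0,0,0],0],
    [[0,0,0],0],
    [[0,0,0],0],
    [[0,0,0],0]
  ]
}}

```text
t: 5.1
position: [0.5107, 0.0301, 0.0391]
tcp_rot: [0.707, 0.707, 0.001, 0.001]
contact_force: [-1.3, -1.6, 8.1]
grip_width: 0.274
finger_force: 29.6
```

{"name": "apply_moves", "arguments": {
  "steps": [
    [[0,0,-0.6],0],
    [[0,0,-1],0],
    [[0,0,-1],0],
    [[0,0,-1],0],
    [[1,0,0],0]
  ]
}}

```text
t: 5.52
position: [0.513, 0.0534, 0.1326]
tcp_rot: [0.708, 0.706, 0.003, 0.003]
contact_force: [2.2, 0.4, -0.4]
grip_width: 0.272
finger_force: 29.8
```

{"name": "apply_moves", "arguments": {
  "steps": [
    [[1,0,0],0],
    [[1,0,0],0],
    [[1,0,0],0],
    [[1,0,0],0],
    [[1,0,0],0]
  ]
}}

```text
t: 5.93
position: [0.51, 0.1815, 0.1285]
tcp_rot: [0.707, 0.707, 0.001, 0.0]
contact_force: [-0.1, 0.3, -0.2]
grip_width: 0.269
finger_force: 29.8
```

{"name": "apply_moves", "arguments": {
  "steps": [
    [[1,0,0],0],
    [[0.22,0,0],0],
    [[0,0,0],0],
    [[0,0,0],0],
    [[0,0,0],0]
  ]
}}

```text
t: 6.35
position: [0.5098, 0.2097, 0.1277]
tcp_rot: [0.707, 0.707, -0.0, 0.0]
contact_force: [0.5, -0.1, -0.9]
grip_width: 0.271
finger_force: 29.8
```

Run:
```python
from h import *
s=manip.read_state();print(s['position'],s['tcp_rot'],s['contact_force'])
out=[]
for n in('top','side'):
    p,d=shot(n); np.savez(n+'1.npz',p=p,d=d); P=cloud(n,d)
    x0,y0=(200,190) if n=='top' else (215,90)
    c=p[y0:y0+90 if n=='top' else y0+110,x0:x0+120]; out.append(cv2.resize(c,(480,360 if n=='top' else 440)))
cv2.imwrite('pics/c1.png',np.vstack(out)[:600] if 0 else np.hstack([cv2.resize(o,(400,330)) for o in out]))
```

```text
[0.50976479 0.20967867 0.12770669] [ 7.07485760e-01  7.06727574e-01 -1.80492258e-04  4.35768223e-05] [ 0.4789567  -0.12690132 -0.91840785]
```

View pics/c1.png

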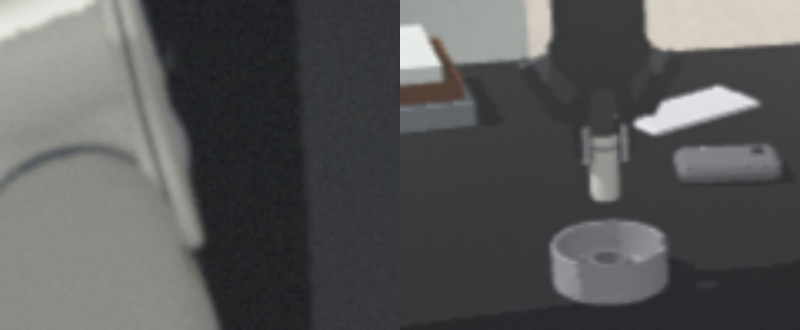

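The top view is blocked by the arm. The side view shows the cartridge held upright above the tin, its crop centre at about x=604 against 609 for the tin. I'll measure the offset from the side.

```bash
cat > m3.py <<'E'
from h import *
from scipy.optimize import least_squares
import sys
def fc(q,r):
    return least_squares(lambda c:np.hypot(q[:,0]-c[0],q[:,1]-c[1])-r,q[:,:2].mean(0)+[.01,.01],loss='soft_l1',f_scale=.001).x
S=np.load('side1.npz');p,d=S['p'],S['d'];P=cloud('side',d)
H=cv2.cvtColor(p,cv2.COLOR_BGR2HSV)
def n(c,r):return np.hypot(P[...,0]-c[0],P[...,1]-c[1])<r
zz=P[...,2]
m=n((.51,.21),.03)&(zz>.085)&(zz<.125); q=P[m]; print('cart',len(q),fc(q,.012).round(4),'zmin',q[:,2].min().round(4))
v,u=np.where(m)
for r in np.unique(v)[2:-2:3]:
    k=u[v==r]; a=plane('side',[[k.min()-.5,r],[k.max()+.5,r]],zz[r,k].mean()) 
    # intersect bearing with y=.21
    o=rays('side',[[0,0]])[0]; a=o+(a-o)*((.21-o[1])/(a-o)[:,1])[:,None]
    print(r,a[:,0].round(4),a[:,0].mean().round(4))
# tin outer wall silhouettes
m=n((.51,.21),.06)&(zz>.01)&(zz<.043); v,u=np.where(m); q=P[m]
w=P[m&(zz<.03)&(P[...,1]<.2)]; print('tin wall fit',len(w),fc(w,.05).round(4))
for r in np.unique(v)[3:-3:3]:
    k=u[v==r]; a=plane('side',[[k.min()-.5,r],[k.max()+.5,r]],.03); o=rays('side',[[0,0]])[0]; a=o+(a-o)*((.21-o[1])/(a-o)[:,1])[:,None]
    print('tin',r,a[:,0].round(4),a[:,0].mean().round(4))
E
python3 m3.py
```

```text
cart 92 [0.5101 0.213 ] zmin 0.0886
147 [0.4983 0.5208] 0.5095
150 [0.4979 0.5205] 0.5092
153 [0.4975 0.523 ] 0.5103
tin wall fit 207 [0.5115 0.213 ]
tin 167 [0.47   0.5565] 0.5133
tin 170 [0.461  0.5622] 0.5116
tin 173 [0.4605 0.562 ] 0.5113
tin 176 [0.46   0.5619] 0.5109
tin 179 [0.4623 0.5617] 0.512
tin 182 [0.4647 0.5585] 0.5116
tin 185 [0.47   0.5464] 0.5082
```

The cartridge needs about +1.4 mm in x, and y is already aligned. I'll lower it to just above the ring, then go slowly.

{"name": "apply_moves", "arguments": {
  "steps": [
    [[0,0.056,0.3],0],
    [[0,0,0.6],0],
    [[0,0,0.6],0],
    [[0,0,0.6],0],
    [[0,0,0.2],0]
  ]
}}

```text
t: 6.87
position: [0.5102, 0.2095, 0.0678]
tcp_rot: [0.708, 0.707, -0.002, -0.001]
contact_force: [-0.3, 0.3, -0.0]
grip_width: 0.272
finger_force: 29.8
```

{"name": "apply_moves", "arguments": {
  "steps": [
    [[0,0,0],0],
    [[0,0,0.12],0],
    [[0,0,0.12],0],
    [[0,0,0.12],0],
    [[0,0,0.08],0]
  ]
}}

```text
t: 7.28
position: [0.5117, 0.2108, 0.0593]
tcp_rot: [0.707, 0.707, 0.0, 0.0]
contact_force: [-0.4, 0.5, -0.9]
grip_width: 0.269
finger_force: 29.8
```

{"name": "apply_moves", "arguments": {
  "steps": [
    [[0,0,0.12],0],
    [[0,0,0.12],0],
    [[0,0,0.12],0],
    [[0,0,0.1],0],
    [[0,0,0],0]
  ]
}}

```text
t: 7.7
position: [0.511, 0.2105, 0.047]
tcp_rot: [0.707, 0.707, -0.0, -0.0]
contact_force: [0.7, 0.3, -0.4]
grip_width: 0.266
finger_force: 29.8
```

{"name": "apply_moves", "arguments": {
  "steps": [
    [[0,0,0.08],0],
    [[0,0,0],0],
    [[0,0,0],0]
  ]
}}

```text
t: 7.95
position: [0.5114, 0.2107, 0.0455]
tcp_rot: [0.707, 0.707, -0.0, -0.0]
contact_force: [-0.4, -0.9, -0.4]
grip_width: 0.269
finger_force: 29.8
```

{"name": "apply_moves", "arguments": {
  "steps": [
    [[0,0,0.08],0],
    [[0,0,0],0],
    [[0,0,0],0]
  ]
}}

```text
t: 8.2
position: [0.5117, 0.2108, 0.0441]
tcp_rot: [0.707, 0.707, 0.0, 0.0]
contact_force: [-0.7, 0.0, 5.4]
grip_width: 0.266
finger_force: 30.3
```

{"name": "apply_moves", "arguments": {
  "steps": [
    [[0,0,0],0],
    [[0,0,0],0],
    [[0,0,0],0],
    [[0,0,0],0],
    [[0,0,0],0]
  ],
  "hand": 0.5
}}

```text
t: 8.62
position: [0.5113, 0.2106, 0.0435]
tcp_rot: [0.707, 0.707, -0.0, -0.0]
contact_force: [-0.5, 0.3, 0.5]
grip_width: 0.501
finger_force: 0.0
```

{"name": "apply_moves", "arguments": {
  "steps": [
    [[0,0,-0.3],0],
    [[0,0,-0.7],0],
    [[0,0,-1],0],
    [[0,0,-1],0],
    [[0,0,-1],0]
  ]
}}

```text
t: 9.03
position: [0.5111, 0.2106, 0.1449]
tcp_rot: [0.707, 0.707, -0.0, -0.0]
contact_force: [-0.3, -0.2, -0.3]
grip_width: 0.503
finger_force: 0.0
```

{"name": "apply_moves", "arguments": {
  "steps": [
    [[0,0,-1],0],
    [[0,0,-1],0],
    [[-1,0,0],0],
    [[-1,0,0],0],
    [[-1,0,0],0]
  ]
}}

```text
t: 9.45
position: [0.5114, 0.1352, 0.1948]
tcp_rot: [0.707, 0.707, 0.001, 0.0]
contact_force: [0.7, 0.5, -0.8]
grip_width: 0.504
finger_force: 0.0
```

Run:
```python
from h import *
s=manip.read_state();print(s['position'],s['tcp_rot'],s['contact_force'])
p,d=shot('side'); np.savez('side2.npz',p=p,d=d)
cv2.imwrite('pics/c2.png',cv2.resize(p[60:310,210:430],None,fx=2.2,fy=2.2,interpolation=2))
P=cloud('side',d);z=P[...,2];m=(np.hypot(P[...,0]-.511,P[...,1]-.211)<.03)
q=P[m&(z>.048)];print(len(q),q[:,2].max(),q.mean(0))
for a in(.048,.056,.062): 
    w=P[m&(z>a)&(z<a+.007)];print(a,w.mean(0).round(4))
```

```text
[0.51139444 0.13519313 0.19482276] [7.06848224e-01 7.07364687e-01 7.52383739e-04 4.71204348e-04] [ 0.73524078  0.54742154 -0.75451686]
61 0.07190350318372485 [0.51012251 0.20506565 0.05934947]
0.048 [0.5103 0.2057 0.0519]
0.056 [0.5113 0.2053 0.06  ]
0.062 [0.5078 0.2042 0.0653]
```

View pics/c2.png

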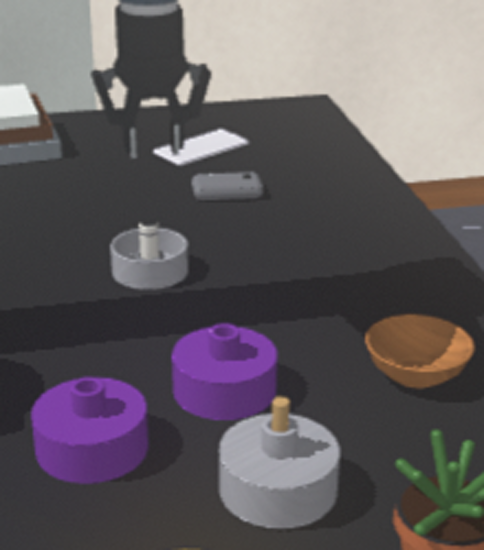

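The cartridge stands in the ring at crop position (149,240). Next I'll move to the stem at (0.5645, -0.2615).

{"name": "apply_moves", "arguments": {
  "steps": [
    [[-1,0.13,0],0],
    [[-1,0.13,0],0],
    [[-1,0.13,0],0],
    [[-1,0.13,0],0],
    [[-1,0.13,0],0]
  ]
}}

```text
t: 9.92
position: [0.5275, 0.0096, 0.1941]
tcp_rot: [0.707, 0.707, 0.0, 0.0]
contact_force: [0.1, 0.0, 0.0]
grip_width: 0.496
finger_force: 0.0
```

{"name": "apply_moves", "arguments": {
  "steps": [
    [[-1,0.13,0],0],
    [[-1,0.13,0],0],
    [[-1,0.13,0],0],
    [[-1,0.13,0],0],
    [[-1,0.13,0],0]
  ]
}}

```text
t: 10.33
position: [0.5437, -0.1155, 0.1941]
tcp_rot: [0.707, 0.707, 0.0, 0.0]
contact_force: [0.4, -0.1, 0.6]
grip_width: 0.498
finger_force: 0.0
```

{"name": "apply_moves", "arguments": {
  "steps": [
    [[-1,0.13,0],0],
    [[-1,0.13,0],0],
    [[-1,0.13,0],0],
    [[-1,0.13,0],0],
    [[-1,0.13,0],0]
  ]
}}

```text
t: 10.75
position: [0.5598, -0.2405, 0.194]
tcp_rot: [0.707, 0.707, 0.0, 0.0]
contact_force: [0.7, -0.1, 0.8]
grip_width: 0.496
finger_force: 0.0
```

{"name": "apply_moves", "arguments": {
  "steps": [
    [[-0.87,0.17,0],0],
    [[0,0,0],0],
    [[0,0,0],0],
    [[0,0,0],0]
  ]
}}

```text
t: 11.08
position: [0.5637, -0.2605, 0.1936]
tcp_rot: [0.707, 0.707, -0.0, -0.0]
contact_force: [-0.9, 0.5, 0.3]
grip_width: 0.496
finger_force: 0.0
```

{"name": "apply_moves", "arguments": {
  "steps": [
    [[-0.03,0.03,0.7],0],
    [[0,0,1],0],
    [[0,0,1],0],
    [[0,0,1],0],
    [[0,0,0.62],0]
  ]
}}

```text
t: 11.5
position: [0.5636, -0.2598, 0.0834]
tcp_rot: [0.707, 0.707, -0.0, -0.001]
contact_force: [-0.3, 0.3, 0.5]
grip_width: 0.501
finger_force: 0.0
```

{"name": "apply_moves", "arguments": {
  "steps": [
    [[0,0,0],0],
    [[0,0,0],0],
    [[0,0,0],0]
  ]
}}

```text
t: 11.75
position: [0.5656, -0.2615, 0.0868]
tcp_rot: [0.707, 0.707, 0.0, 0.001]
contact_force: [-0.1, -0.6, 0.2]
grip_width: 0.5
finger_force: 0.0
```

{"name": "apply_moves", "arguments": {
  "steps": [
    [[0,0,0],0],
    [[0,0,0],0],
    [[0,0,0],0],
    [[0,0,0],0],
    [[0,0,0],0]
  ],
  "hand": 0,
  "squeeze": 60
}}

```text
t: 12.17
position: [0.5654, -0.2621, 0.0871]
tcp_rot: [0.707, 0.707, 0.0, 0.001]
contact_force: [-1.7, 1.7, 6.2]
grip_width: 0.159
finger_force: 58.4
```

{"name": "apply_moves", "arguments": {
  "steps": [
    [[0,0,0],0],
    [[0,0,0],0],
    [[0,0,0],0],
    [[0,0,0],0]
  ]
}}

```text
t: 12.5
position: [0.5654, -0.2621, 0.0871]
tcp_rot: [0.707, 0.707, 0.0, 0.001]
contact_force: [-2.0, -0.0, 5.6]
grip_width: 0.163
finger_force: 58.4
```

{"name": "apply_moves", "arguments": {
  "steps": [
    [[0,0,-0.2],0],
    [[0,0,-0.4],0],
    [[0,0,-0.7],0],
    [[0,0,-0.8],0],
    [[0,0,-0.8],0]
  ]
}}

```text
t: 12.92
position: [0.5644, -0.2617, 0.1591]
tcp_rot: [0.707, 0.707, -0.0, -0.0]
contact_force: [0.7, -0.4, -4.0]
grip_width: 0.163
finger_force: 58.6
```

{"name": "apply_moves", "arguments": {
  "steps": [
    [[0,0,-0.8],0],
    [[0,0,-0.6],0],
    [[0,0,-0.5],0],
    [[0,0,-0.2],0],
    [[0,0,0],0]
  ]
}}

```text
t: 13.33
position: [0.5654, -0.2621, 0.2121]
tcp_rot: [0.707, 0.707, 0.0, 0.001]
contact_force: [1.0, -0.5, -4.2]
grip_width: 0.157
finger_force: 58.7
```

{"name": "apply_moves", "arguments": {
  "steps": [
    [[0.3,-0.03,0],0],
    [[0.6,-0.07,0],0],
    [[0.8,-0.09,0],0],
    [[0.8,-0.09,0],0],
    [[0.8,-0.09,0],0]
  ]
}}

```text
t: 13.75
position: [0.5543, -0.1771, 0.2091]
tcp_rot: [0.707, 0.707, -0.0, -0.001]
contact_force: [0.7, 0.7, -4.0]
grip_width: 0.164
finger_force: 58.7
```

{"name": "apply_moves", "arguments": {
  "steps": [
    [[0.8,-0.09,0],0],
    [[0.8,-0.09,0],0],
    [[0.8,-0.09,0],0],
    [[0.8,-0.09,0],0],
    [[0.8,-0.09,0],0]
  ]
}}

```text
t: 14.17
position: [0.5429, -0.077, 0.2093]
tcp_rot: [0.707, 0.707, -0.001, -0.001]
contact_force: [0.3, -0.0, -4.0]
grip_width: 0.161
finger_force: 58.7
```

{"name": "apply_moves", "arguments": {
  "steps": [
    [[0.8,-0.09,0],0],
    [[0.8,-0.09,0],0],
    [[0.8,-0.09,0],0],
    [[0.8,-0.09,0],0],
    [[0.8,-0.09,0],0]
  ]
}}

```text
t: 14.58
position: [0.5315, 0.0227, 0.2094]
tcp_rot: [0.707, 0.707, -0.001, -0.001]
contact_force: [-0.2, -0.7, -3.1]
grip_width: 0.154
finger_force: 58.7
```

{"name": "apply_moves", "arguments": {
  "steps": [
    [[0.8,-0.09,0],0],
    [[0.8,-0.09,0],0],
    [[0.8,-0.09,0],0],
    [[0.8,-0.09,0],0],
    [[0.8,-0.09,0],0]
  ]
}}

```text
t: 15.0
position: [0.5201, 0.1224, 0.2094]
tcp_rot: [0.707, 0.707, -0.001, -0.001]
contact_force: [0.2, 0.7, -3.3]
grip_width: 0.161
finger_force: 58.7
```

{"name": "apply_moves", "arguments": {
  "steps": [
    [[0.8,-0.09,0],0],
    [[0.8,-0.09,0],0],
    [[0.8,-0.09,0],0],
    [[0.7,-0.05,0],0],
    [[0.42,-0.03,0],0]
  ]
}}

```text
t: 15.42
position: [0.5114, 0.2108, 0.2094]
tcp_rot: [0.707, 0.707, -0.001, -0.001]
contact_force: [0.5, -0.6, -4.0]
grip_width: 0.163
finger_force: 58.7
```

{"name": "apply_moves", "arguments": {
  "steps": [
    [[0,0,0],0],
    [[0,0,0],0],
    [[0,0,0],0],
    [[0,0,0],0]
  ]
}}

```text
t: 15.75
position: [0.5131, 0.2079, 0.2103]
tcp_rot: [0.708, 0.707, -0.0, -0.0]
contact_force: [-0.3, 1.0, -4.3]
grip_width: 0.164
finger_force: 58.6
```

```bash
cat > m4.py <<'E'
from h import *
from m3 import fc
s=manip.read_state();print(s['position'],s['tcp_rot'],s['contact_force'])
p,d=shot('side'); np.savez('side3.npz',p=p,d=d)
t,_=shot('top');np.savez('top3.npz',p=t)
cv2.imwrite('pics/c3.png',np.hstack([cv2.resize(p[50:210,200:360],(400,400)),cv2.resize(t[170:290,190:310],(400,400))]))
P=cloud('side',d);z=P[...,2];C=s['position']
n=np.hypot(P[...,0]-.5113,P[...,1]-.2107)<.08
o=rays('side',[[0,0]])[0]
def rows(m,lab):
    v,u=np.where(m);L=[]
    for r in np.unique(v):
        k=u[v==r]
        if len(k)>25:
            a=plane('side',[[k.min()-.5,r],[k.max()+.5,r]],z[r,k].mean())
            a=o+(a-o)*((.2107-o[1])/(a-o)[:,1])[:,None];L.append([a[0,0],a[1,0],a[:,0].mean()])
    print(lab,np.median(L,0).round(4),len(L))
for lab,a,b,r in(('tin',.008,.032,.05),('skirt',.125+C[2]-.2094,.165+C[2]-.2094,.057)):
    m=n&(z>a)&(z<b); rows(m,lab); w=P[m&(P[...,1]<.195)];print(lab,len(w),fc(w,r).round(4))
w=P[n&(z>.08)]; print('lowest',np.percentile(w[:,2],[0,1,5]).round(4))
m=n&(z>.11)
for zz in np.arange(.1,.18,.01): 
    w=P[m&(abs(z-zz)<.005)&(P[...,1]<.195)]
    if len(w)>10: print(zz.round(3),len(w),fc(w,.057).round(4))
E
python3 m4.py | grep -v '^1\|cart'
```

```text
tin wall fit 207 [0.5115 0.213 ]
tin 167 [0.47   0.5565] 0.5133
tin 170 [0.461  0.5622] 0.5116
tin 173 [0.4605 0.562 ] 0.5113
tin 176 [0.46   0.5619] 0.5109
tin 179 [0.4623 0.5617] 0.512
tin 182 [0.4647 0.5585] 0.5116
tin 185 [0.47   0.5464] 0.5082
[0.51308975 0.20792025 0.21028314] [ 7.07535224e-01  7.06677961e-01 -4.00743949e-04 -7.31785444e-05] [-0.2829837   0.96050136 -4.30049231]
tin [0.462  0.5586 0.5102] 5
tin 239 [0.5116 0.2133]
skirt [0.4575 0.571  0.5136] 12
skirt 515 [0.5132 0.2103]
lowest [0.1267 0.1308 0.1445]
0.13 100 [0.5131 0.2107]
0.14 133 [0.5132 0.2102]
0.15 137 [0.5133 0.2101]
0.16 134 [0.5131 0.2103]
0.17 156 [0.5128 0.2105]
```

View pics/c3.png

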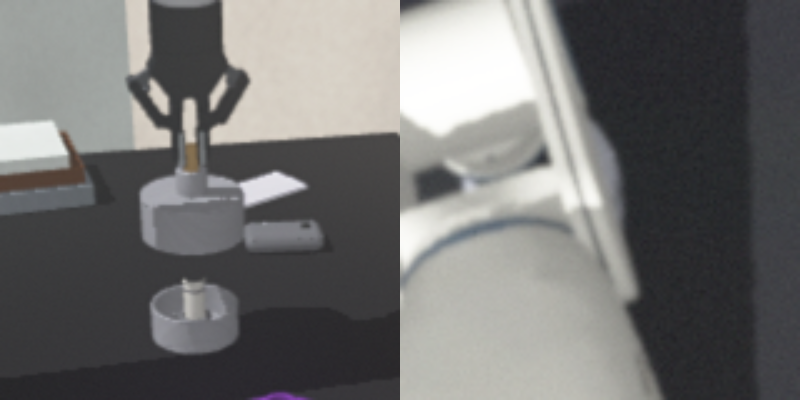

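The lids hang vertical. Both the vision measurement and the robot frame call for dx -1.7 mm and dy +2.8 mm. I'll correct that and lower in stages.

{"name": "apply_moves", "arguments": {
  "steps": [
    [[0.11,-0.07,0.3],0],
    [[0,0,0.6],0],
    [[0,0,0.6],0],
    [[0,0,0.6],0],
    [[0,0,0.4],0]
  ]
}}

```text
t: 16.27
position: [0.5108, 0.2109, 0.1463]
tcp_rot: [0.708, 0.707, -0.001, -0.0]
contact_force: [0.0, -0.1, -4.0]
grip_width: 0.161
finger_force: 58.7
```

{"name": "apply_moves", "arguments": {
  "steps": [
    [[0,0,0.3],0],
    [[0,0,0.2],0],
    [[0,0,0],0],
    [[0,0,0],0],
    [[0,0,0],0]
  ]
}}

```text
t: 16.68
position: [0.5122, 0.2116, 0.1362]
tcp_rot: [0.707, 0.707, 0.001, 0.0]
contact_force: [0.7, -0.3, -4.0]
grip_width: 0.16
finger_force: 58.6
```

```bash
sed -i "/^t,_/d;/imwrite/d" m4.py; python3 m4.py | grep -v '^1\|cart'|tail -14; sed -n 1,3p m4.py
```

```text
tin wall fit 207 [0.5115 0.213 ]
tin 167 [0.47   0.5565] 0.5133
tin 170 [0.461  0.5622] 0.5116
tin 173 [0.4605 0.562 ] 0.5113
tin 176 [0.46   0.5619] 0.5109
tin 179 [0.4623 0.5617] 0.512
tin 182 [0.4647 0.5585] 0.5116
tin 185 [0.47   0.5464] 0.5082
[0.51216512 0.21161612 0.13619334] [7.07318305e-01 7.06894907e-01 5.88535430e-04 2.45997114e-04] [ 0.66146689 -0.33635723 -4.04035615]
tin [0.4632 0.557  0.51  ] 6
tin 244 [0.5114 0.2128]
skirt [0.4563 0.5683 0.5112] 11
skirt 475 [0.5124 0.2143]
lowest [0.0802 0.0843 0.0994]
from h import *
from m3 import fc
s=manip.read_state();print(s['position'],s['tcp_rot'],s['contact_force'])
```

{"name": "apply_moves", "arguments": {
  "steps": [
    [[-0.045,-0.035,0.1],0],
    [[0,0,0.1],0],
    [[0,0,0.1],0],
    [[0,0,0.1],0],
    [[0,0,0],0]
  ]
}}

```text
t: 17.15
position: [0.5104, 0.2102, 0.125]
tcp_rot: [0.707, 0.707, -0.0, -0.0]
contact_force: [0.1, -0.3, -4.0]
grip_width: 0.16
finger_force: 58.6
```

{"name": "apply_moves", "arguments": {
  "steps": [
    [[0,0,0.08],0],
    [[0,0,0.08],0],
    [[0,0,0],0]
  ]
}}

```text
t: 17.4
position: [0.5105, 0.2102, 0.1211]
tcp_rot: [0.707, 0.707, -0.0, -0.0]
contact_force: [-0.1, -0.2, -3.4]
grip_width: 0.161
finger_force: 58.6
```

{"name": "apply_moves", "arguments": {
  "steps": [
    [[0,0,0.06],0],
    [[0,0,0.06],0],
    [[0,0,0],0]
  ]
}}

```text
t: 17.65
position: [0.5106, 0.2102, 0.1183]
tcp_rot: [0.707, 0.707, -0.0, -0.0]
contact_force: [-0.3, -0.3, -4.1]
grip_width: 0.16
finger_force: 58.6
```

{"name": "apply_moves", "arguments": {
  "steps": [
    [[0,0,0.04],0],
    [[0,0,0],0]
  ]
}}

```text
t: 17.82
position: [0.5108, 0.2103, 0.1175]
tcp_rot: [0.707, 0.707, 0.0, 0.0]
contact_force: [0.7, 0.3, -4.1]
grip_width: 0.162
finger_force: 58.7
```

{"name": "apply_moves", "arguments": {
  "steps": [
    [[0,0,0.04],0],
    [[0,0,0],0],
    [[0,0,0],0]
  ]
}}

```text
t: 18.07
position: [0.5106, 0.2104, 0.1172]
tcp_rot: [0.707, 0.707, 0.0, -0.0]
contact_force: [-4.3, -0.2, 5.5]
grip_width: 0.163
finger_force: 59.6
```

{"name": "apply_moves", "arguments": {
  "steps": [
    [[0,0,0.03],0],
    [[0,0,0],0]
  ]
}}

```text
t: 18.23
position: [0.5106, 0.2104, 0.1171]
tcp_rot: [0.707, 0.707, 0.0, -0.0]
contact_force: [-6.1, -1.3, 13.0]
grip_width: 0.162
finger_force: 60.6
```

It is seated at 0.117 as predicted. I'll relieve the push, release, rise slightly and check.

{"name": "apply_moves", "arguments": {
  "steps": [
    [[0,0,-0.03],0],
    [[0,0,0],0]
  ]
}}

```text
t: 18.4
position: [0.5107, 0.2104, 0.1172]
tcp_rot: [0.707, 0.707, 0.0, -0.0]
contact_force: [-4.2, -0.1, 8.1]
grip_width: 0.162
finger_force: 60.0
```

{"name": "apply_moves", "arguments": {
  "steps": [
    [[0,0,0],0],
    [[0,0,0],0],
    [[0,0,0],0],
    [[0,0,0],0],
    [[0,0,0],0]
  ],
  "hand": 0.6
}}

```text
t: 18.82
position: [0.5109, 0.2103, 0.1165]
tcp_rot: [0.707, 0.707, 0.0, 0.0]
contact_force: [-0.1, 0.0, 0.2]
grip_width: 0.597
finger_force: 0.0
```

```bash
cat > m5.py <<'E'
from h import *
from m3 import fc
s=manip.read_state();print('tcp',s['position'],s['contact_force'],s['grip_width'])
p,d=shot('side');np.savez('side4.npz',p=p,d=d)
cv2.imwrite('pics/c4.png',cv2.resize(p[50:210,200:360],(560,560)))
P=cloud('side',d);z=P[...,2];r=np.hypot(P[...,0]-.5113,P[...,1]-.2115)
w=P[(r<.053)&(r>.025)&(z>.07)&(z<.095)];A=np.c_[w[:,:2]-w[:,:2].mean(0),np.ones(len(w))];k=np.linalg.lstsq(A,w[:,2],rcond=None)[0]
print('top plane',len(w),k.round(4))
w=P[(r<.07)&(z>.045)&(z<.075)&(P[...,1]<.195)];print('skirt',fc(w,.057).round(4))
w=P[(r<.07)&(z>.005)&(z<.03)&(P[...,1]<.195)];print('tin',fc(w,.05).round(4),len(w))
w=P[(r<.025)&(z>.09)&(z<.107)&(P[...,1]<.21)];print('collar',fc(w,.017).round(4),len(w))
E
python3 m5.py|tail -5
```

```text
tcp [0.51088678 0.21029079 0.11646207] [-0.076558    0.0271369   0.18161977] 0.5970989783940766
top plane 320 [0.0016 0.0123 0.0827]
skirt [0.5107 0.2126]
tin [0.5115 0.2128] 241
collar [0.5109 0.2127] 66
```

The lids are home: top plane at 0.0827 against the expected 0.083, level, and the collar is centred under the gripper. Next I'll grip the collar.

{"name": "apply_moves", "arguments": {
  "steps": [
    [[0,0,0.3],0],
    [[0,0,0.4],0],
    [[0,0,0.3],0],
    [[0,0,0.1],0],
    [[0,0,0],0]
  ]
}}

```text
t: 19.28
position: [0.5098, 0.21, 0.0876]
tcp_rot: [0.707, 0.707, -0.001, -0.001]
contact_force: [-0.8, 0.0, 0.5]
grip_width: 0.602
finger_force: 0.0
```

{"name": "apply_moves", "arguments": {
  "steps": [
    [[0,0,0],0],
    [[0,0,0],0]
  ]
}}

```text
t: 19.45
position: [0.5109, 0.2104, 0.0891]
tcp_rot: [0.707, 0.707, 0.0, 0.0]
contact_force: [-0.9, -0.3, -1.0]
grip_width: 0.601
finger_force: 0.0
```

{"name": "apply_moves", "arguments": {
  "steps": [
    [[0,0,0],0],
    [[0,0,0],0],
    [[0,0,0],0],
    [[0,0,0],0],
    [[0,0,0],0]
  ],
  "hand": 0,
  "squeeze": 30
}}

```text
t: 19.87
position: [0.511, 0.2104, 0.0896]
tcp_rot: [0.707, 0.707, 0.0, 0.0]
contact_force: [-1.3, -1.4, 6.1]
grip_width: 0.394
finger_force: 30.0
```

```bash
python3 m5.py|tail -5
```

```text
tcp [0.51097376 0.21042055 0.08962332] [-1.27796485 -1.35217115  6.12622471] 0.3942800840900787
top plane 288 [0.0028 0.0221 0.0825]
skirt [0.5113 0.2126]
tin [0.5115 0.2131] 236
collar [0.5118 0.2119] 83
```

View pics/c4.png

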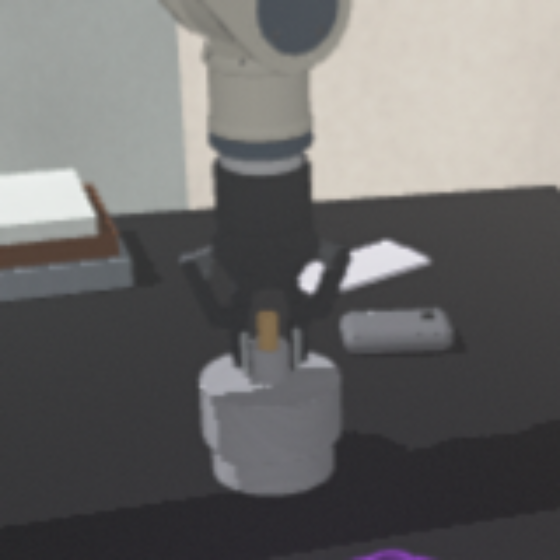

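The collar is held at crop (268,365), with the lids home. Now I'll lift straight up, gently at first.

{"name": "apply_moves", "arguments": {
  "steps": [
    [[0,0,-0.08],0],
    [[0,0,-0.1],0],
    [[0,0,-0.12],0],
    [[0,0,-0.15],0],
    [[0,0,-0.15],0]
  ]
}}

```text
t: 20.33
position: [0.5107, 0.2103, 0.1043]
tcp_rot: [0.707, 0.707, -0.0, -0.0]
contact_force: [0.0, -0.2, -1.5]
grip_width: 0.389
finger_force: 29.9
```

{"name": "apply_moves", "arguments": {
  "steps": [
    [[0,0,-0.15],0],
    [[0,0,-0.15],0],
    [[0,0,-0.15],0],
    [[0,0,-0.15],0],
    [[0,0,-0.15],0]
  ]
}}

```text
t: 20.75
position: [0.5107, 0.2103, 0.1233]
tcp_rot: [0.707, 0.707, 0.0, 0.0]
contact_force: [-0.6, 0.9, -2.0]
grip_width: 0.393
finger_force: 30.0
```

{"name": "apply_moves", "arguments": {
  "steps": [
    [[0,0,-0.2],0],
    [[0,0,-0.2],0],
    [[0,0,-0.2],0],
    [[0,0,-0.2],0],
    [[0,0,-0.2],0]
  ]
}}

```text
t: 21.17
position: [0.5107, 0.2103, 0.1484]
tcp_rot: [0.707, 0.707, 0.0, 0.0]
contact_force: [-0.2, -1.2, -2.0]
grip_width: 0.393
finger_force: 30.0
```

{"name": "apply_moves", "arguments": {
  "steps": [
    [[0,0,-0.3],0],
    [[0,0,-0.3],0],
    [[0,0,-0.3],0],
    [[0,0,-0.3],0],
    [[0,0,-0.3],0]
  ]
}}

```text
t: 21.58
position: [0.5108, 0.2103, 0.1863]
tcp_rot: [0.707, 0.707, 0.0, 0.0]
contact_force: [0.4, 0.2, -1.0]
grip_width: 0.388
finger_force: 30.0
```

{"name": "apply_moves", "arguments": {
  "steps": [
    [[0,0,-0.3],0],
    [[0,0,-0.3],0],
    [[0,0,-0.3],0],
    [[0,0,-0.3],0],
    [[0,0,-0.2],0]
  ]
}}

```text
t: 22.0
position: [0.511, 0.2104, 0.2214]
tcp_rot: [0.707, 0.707, 0.0, 0.0]
contact_force: [0.2, -0.4, -1.7]
grip_width: 0.389
finger_force: 30.0
```

{"name": "apply_moves", "arguments": {
  "steps": [
    [[0,0,-0.1],0],
    [[0,0,0],0],
    [[0,0,0],0],
    [[0,0,0],0],
    [[0,0,0],0]
  ]
}}

```text
t: 22.42
position: [0.5105, 0.2102, 0.2223]
tcp_rot: [0.707, 0.707, -0.0, -0.0]
contact_force: [0.3, -0.5, -2.2]
grip_width: 0.391
finger_force: 30.0
```

{"name": "apply_moves", "arguments": {
  "steps": [
    [[0,0,0],0],
    [[0,0,0],0],
    [[0,0,0],0],
    [[0,0,0],0],
    [[0,0,0],0]
  ]
}}

```text
t: 22.83
position: [0.5107, 0.2103, 0.2228]
tcp_rot: [0.707, 0.707, -0.0, -0.0]
contact_force: [0.7, -0.2, -1.1]
grip_width: 0.393
finger_force: 30.0
```

Run:
```python
from h import *
from m3 import fc
s=manip.read_state();print('tcp',s['position'],s['contact_force'],s['joint_velocities'].round(3))
p,d=shot('side');cv2.imwrite('pics/c5.png',cv2.resize(p[30:210,190:370],(560,560)))
P=cloud('side',d);z=P[...,2];r=np.hypot(P[...,0]-.5113,P[...,1]-.2115)
w=P[(r<.065)&(z>.142)&(z<.185)&(P[...,1]<.195)];print('skirt',fc(w,.057).round(4),w[:,2].min())
w=P[(r<.07)&(z>.005)&(z<.03)&(P[...,1]<.195)];print('tin',fc(w,.05).round(4),len(w))
w=P[(r<.045)&(z>.048)&(z<.075)&(P[...,1]<.2)];print('hood',fc(w,.04).round(4),len(w))
w=P[(r<.02)&(z>.095)&(z<.15)];print('stem',w.max(0),fc(w,.008),len(w))
```

```text
cart 92 [0.5101 0.213 ] zmin 0.0886
147 [0.4983 0.5208] 0.5095
150 [0.4979 0.5205] 0.5092
153 [0.4975 0.523 ] 0.5103
tin wall fit 207 [0.5115 0.213 ]
tin 167 [0.47   0.5565] 0.5133
tin 170 [0.461  0.5622] 0.5116
tin 173 [0.4605 0.562 ] 0.5113
tin 176 [0.46   0.5619] 0.5109
tin 179 [0.4623 0.5617] 0.512
tin 182 [0.4647 0.5585] 0.5116
tin 185 [0.47   0.5464] 0.5082
tcp [0.51073594 0.21029087 0.22278478] [ 0.66297023 -0.24665286 -1.07091954] [ 0.001 -0.001 -0.     0.002 -0.001  0.   ]
skirt [0.5111 0.2126] 0.16680159810551543
tin [0.5116 0.2128] 247
hood [0.5107 0.2128] 221
stem [0.5173987  0.2186301  0.13844705] [0.51089852 0.21173734] 86
```

View pics/c5.png

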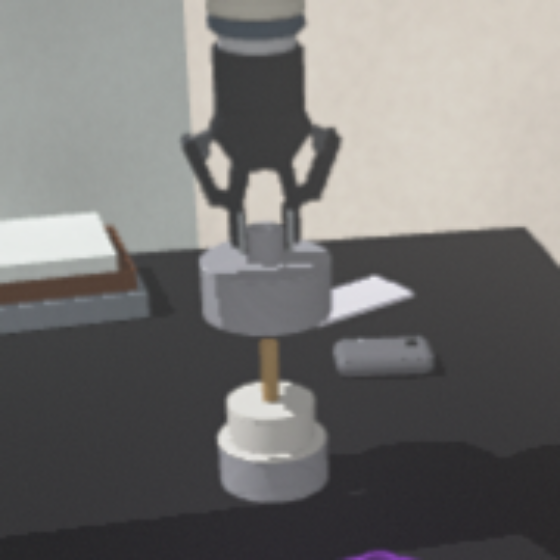

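The inner lid sits home at crop (271,420) with its stem tip at 0.138 m. The outer lid is held still above it at (265,285), its lower edge at 0.167 m. I'll hand it in.

```bash
python3 -c "
from cell import job
print(job.close_job())"
```

```text
the job is handed in; nothing more can be done
None
```

The job is handed in: the cartridge stands in the tin's ring, the inner lid is home on the tin, and the gripper holds the outer lid still above it, its lower edge at about 167 mm against the stem tip at 138 mm; the verdict was not shown to me.

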